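Fit a detector module and work its two-stage contact press

ROBOT

A 6-joint arm with a two-finger parallel gripper is mounted at the origin on the work surface. World frame = base frame: x ahead of the robot, y to its left, z up, the work surface at z = 0. Lengths are in m, angles in degrees, forces in N, time in s.
With the tool pointing down it reaches from about 0.25 to 0.775 m from the base axis. Payload 4 kg.
Tool frame: the origin (TCP) lies on the centre line of the jaws, within the pads' length; the fingertips stand 17 mm ahead of it and the grasp point (between the pads) lies 2 mm behind it; z points along the fingers, y is the line along which they close (so a half turn about z gives the same grasp; the last joint's range is limited). The gripper opens to 85 mm and grips with 20 to 120 N. Pads are 22 mm wide; open, the fingers measure 114 mm over their backs; the gripper's body (76 mm by 85 mm) begins 54 mm behind the grasp point. The pads swing forward as they close: fully open they stand 13 mm farther back than shut.
Start: joints at [-76.209, 4.996, 78.535, -0, 96.463, -5.907], TCP at [0.185, -0.518, 0.248] pointing down, gripper open.
Joint ranges: [-177.83, 177.83], [-43.37, 116.18], [15.69, 146.23], [-61.86, 241.86], [9.47, 152.12], [-147.06, 147.06]. Speed limits (degrees/s): [159.86, 159.86, 180, 180, 180, 180].

INTERFACE

Orientations are given as a 3x3 rotation matrix whose columns are the frame's x, y, z axes.
In Python, from cell import env gives the robot as it stands.
- The arm moves only by the tool move_arm, never from a script. Its argument "plan" is text: rows parted by semicolons, each of 5 numbers parted by spaces: the shift along the tool's x, y, z in m, then the turn about the tool's z in degrees, then the opening, from 0 (shut) to 1 (fully open). A call has 1 to 20 rows; each row is the pose to reach, as a shift and turn from the pose commanded when the call began, along the tool's axes at that moment; what a row does not reach only later rows make up. A row lasts 1/10 s, in which the tool goes at most 50 mm and 8.59 degrees, less where a joint would pass 70% of its speed; a pose out of reach is approached as far as the arm can. A call with a gripper value outside its range is refused whole. The fingers move at their own pace and stop on an object; "newtons" is the grip in N (left out, the last holds). Time passes only in rows, so rows that repeat a pose let the fingers close. It gives the time, the measured TCP pose, the force, the opening and the grip force at its end, in the units of the state.
- env.state(): the state, without advancing time (a new reading comes with each control period).
- env.capture(name): name is "scene" or "top" or "wrist"; returns a dict with "image" (384x512x3 uint8, red, green, blue), "fx", "fy", "cx", "cy" (pixels), "rvec" (rotation vector, rad) and "tvec" (3), from world to camera coordinates, as OpenCV has them. Camera axes: x right, y down, z forward; pixel columns grow to the right and rows downward; lengths in m; the calibration is good to about 2 mm. A picture is of the moment at which its call begins. There is no depth.
- env.job_done(): hands the job in; it is judged then, once.
The state is a dict: "clock": time; "joint_pos": joint angles; "qvel": joint speeds; "joint_efforts": joint torques, N m; "tcp_pos": TCP position; "orientation": TCP orientation; "ft_force": force on the tool from outside, world axes, zero at the start; "moment": the same for the moment, N m; "grip_width": finger opening in m; "grip_force": force on a finger pad.
Only numpy, scipy, OpenCV 4.12 (cv2) and the standard library are available. Lean on these libraries where they do the work, as an engineer would, in place of code of your own. Each camera call takes 0.05 s, during which the arm holds its last target. There are 200 camera calls.

TASK

Put the blue detector module from the tray into the empty socket of the detector mount and swing the red-knobbed locking lever fully shut over it. Then drive its contacts home with the yellow plunger: press down to the soft first stop and pause there for a good second, press on through to the stiff second stop and stay a moment, then let the plunger spring all the way back up. Do not force the plunger once it is at the second stop, and leave the other things on the bench where they are.

Things in the scene. Friction and masses are not known exactly. Their poses are not given: they have to be found in the camera images.
- mount: Detector mount, fixed to the bench: aluminium plate 150 x 225 x 12 mm (local y -80 to +145 mm). Origin on its underside, z up. In its frame: grey socket block 94 x 70 mm (x, y) centred at x 0, y -20 mm, top at z 46 mm; lever pivot at x 60, y -20 mm; contact press on the vertical axis x 0, y +105 mm.
- press (a point): Top of the contact press's black housing (58 mm square), on the press axis, at x 0, y 105, z 60 mm of the mount. Above it a 38 mm steel collar and a yellow plunger head 48 mm across. The head's flat top stands, when released, 60 to 75 mm above this point: the collar is set to another height each time, and does not move in use.
- pocket (a point): Centre of the floor of the socket's pocket, at x 0, y -20, z 22 mm of the mount, same axes as the mount. The pocket is 73 mm (x) by 47 mm (y), 24 mm deep, with 3 mm bevelled edges.
- module: Detector module: blue block 70 x 44 x 46 mm (x, y, z), about 0.26 kg, round window and two brass strips on top. Origin at the centre of its underside, z up. Starts in the shallow white tray, floor 4 mm above the bench, walls to 14 mm. It fits the pocket either way round (turned by half a turn too); seated, it stands 22 mm proud of the socket block.
- lever (a joint): Angle of the locking lever about its upright pivot, rad: 0 is shut (arm along the mount's -x, over the module, underside 3 mm above a seated module), up to 1.8 is open (seen from above it opens counter-clockwise, 1.57 points along the mount's -y). It stays where it is left; it needs about 1 N at the knob. It hits a firm end at 0. A module that is not fully down blocks it.
- lever_knob (a point): Middle of the lever's upright red knob, a cylinder 18 mm in diameter, 30 mm tall (z 81 to 111 mm of the mount), 120 mm from the pivot axis. The arm below it is 16 mm wide and 10 mm thick.
- plunger (a joint): Soft travel of the yellow plunger, m: 0 is up, 0.014 is the first stop. A light spring: 1.5 N to start, 5 N at the first stop. Grows as it is pressed down; springs back when let go.
- second_stage (a joint): Travel beyond the first stop, m: 0 until the push exceeds 11 N, then a stiff spring, 17 N at the second stop at 0.006, a firm end. A steady push of 6 to 10 N thus rests on the first stop, and 18 to 25 N on the second. More than 45 N would damage the press. Springs back when let go.
- tray: White parts tray 210 x 140 x 14 mm, fixed, with the module and a lens tube in it; origin under its centre.
- lens_tube: Black lens tube 38 mm in diameter, 46 mm tall, standing in the tray beyond the module's end; leave alone. Origin under its centre.
- driver: Screwdriver with red handle, about 200 mm, lying at the left; leave alone.
- post_stand: Lens on a post, foot 64 mm across, 150 mm tall, behind the work area; leave alone.
- optics_box: Small blue box 85 x 65 x 30 mm at the left; leave alone.
- beam_block: Black angle bracket with a red disc, 50 x 50 x 82 mm, at the right; leave alone.
- micrometer: Black micrometer stage, 65 x 65 x 43 mm, its thimble reaching 90 mm along its own -x from its origin (to the right), behind the work area; leave alone.

How it is judged (in metres and radians):
On the way, in this order (a step that is already met when the one before it is completed fails the run):
1. the module is seated in the pocket and let go, the lever still open (x of module in the frame of pocket between -0.004 and 0.004 m and y of module in the frame of pocket between -0.004 and 0.004 m and z of module in the frame of pocket between -0.004 and 0.004 m and angle between the x axis of module and the x axis of pocket, either way round below 0.1 rad and angle between module's own z axis and vertical below 0.08 rad and value of joint lever above 0.8 rad and contact force between the fingers and module below 0.5 N), for 0.2 s.
2. the lever is shut over the seated module (x of module in the frame of pocket between -0.004 and 0.004 m and y of module in the frame of pocket between -0.004 and 0.004 m and z of module in the frame of pocket between -0.004 and 0.004 m and angle between the x axis of module and the x axis of pocket, either way round below 0.1 rad and angle between module's own z axis and vertical below 0.08 rad and value of joint lever below 0.1 rad), for 0.2 s.
3. the plunger rests on its first stop for 0.8 s, not yet in the second stage (value of joint plunger above 0.012 m and value of joint second_stage below 0.002 m), for 0.8 s.
4. the plunger is pressed to the second stop (value of joint plunger above 0.012 m and value of joint second_stage above 0.0045 m), for 0.2 s.
At the end, for the whole second after the job is handed in: The module sits in the pocket (within 4 mm of the pocket's centre and floor, square to it within 0.1 rad either way round, upright, at rest), the lever is shut (under 0.1 rad), and the plunger is back up (soft travel under 2 mm, second stage under 1 mm) (all of step 2 and value of joint plunger below 0.002 m and value of joint second_stage below 0.001 m and linear speed of module below 0.02 m/s); the robot touches nothing.
It fails at once if the plunger is pushed with more than 45 N (contact force between anything else and plunger above 45 N).
It fails at once if another thing on the bench is moved by more than 30 mm (distance of any of lens_tube, driver, post_stand, optics_box, beam_block, micrometer from where it was at the start of the episode above 0.03 m).
It also fails if it takes over 67 s, if anything falls off the work surface, if the arm or the gripper's body presses on something with over 40 N, if the wrist force passes 120 N, or if a joint passes its speed limit or range.

## Working session

There is one attempt and no reset: what is moved stays moved. The work goes in short steps, Python scripts to look and compute and a tool call to move; the robot and the scene stay as the last step left them, time stands still between calls to the robot, and variables do not carry over. Pictures are saved under pics/ and viewed, at most 10 in all, crops included, and the job is handed in when it is done.

Besides the shell and the picture viewer there is one more tool, called after "Call:" by a JSON object that holds its "api" and its "payload". move_arm: Moves the arm, as the interface text tells. Its arguments: {"type":"object","properties":{"plan":{"type":"string"},"newtons":{"type":"number"}},"required":["plan"]}

```bash
mkdir -p pics
cat > h.py <<'E'
import numpy as np, cv2
from cell import env
def cap(n,f=None):
    c=env.capture(n)
    if f: cv2.imwrite('pics/'+f,cv2.cvtColor(c['image'],cv2.COLOR_RGB2BGR))
    return c
def ray(c,u,v,z):
    R=cv2.Rodrigues(np.array(c['rvec'],float))[0]; t=np.array(c['tvec'],float).ravel()
    o=-R.T@t; d=R.T@np.array([(u-c['cx'])/c['fx'],(v-c['cy'])/c['fy'],1])
    return o+d*(z-o[2])/d[2]
def proj(c,P):
    R=cv2.Rodrigues(np.array(c['rvec'],float))[0]; p=R@np.array(P)+np.array(c['tvec']).ravel()
    return c['fx']*p[0]/p[2]+c['cx'],c['fy']*p[1]/p[2]+c['cy']
E
python3 - <<'E'
from h import *
a=cap('top','top.png');b=cap('scene','scene.png')
for c in(a,b):
    R=cv2.Rodrigues(np.array(c['rvec'],float))[0];print(-R.T@np.array(c['tvec']).ravel(),R[2],c['fx'])
s=env.state();print(s['clock'],s['tcp_pos'],s['orientation'],s['grip_width'])
E
```

```text
[0.48726815 0.00593128 1.68718438] [ 0.05951992 -0.02102441 -0.99800569] 452.1832897389346
[ 1.20112166 -0.46199094  0.89900134] [-0.54671407  0.39228009 -0.73974323] 358.10088059886414
0.1 [ 0.18528172 -0.51741013  0.24722434] [[ 9.41488519e-01  3.37044733e-01 -4.65125736e-04]
 [ 3.37044972e-01 -9.41486434e-01  1.99516166e-03]
 [ 2.34549157e-04 -2.03519009e-03 -9.99997901e-01]] 0.08526302089448591
```

View pics/top.png

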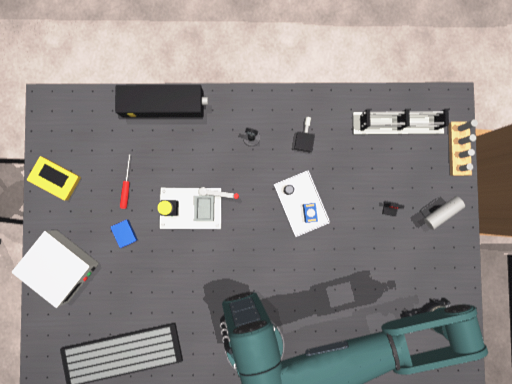

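View pics/scene.png

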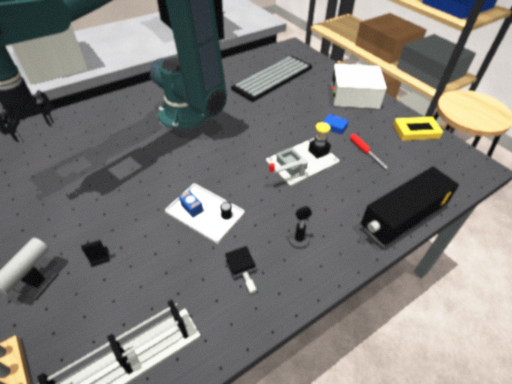

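The top view shows the module at about (310,212), the lens tube at (289,189), the mount plate over x 160–222, y 188–230, the plunger at (166,208) and the red knob at (236,196), with the lever open along −y. I'll measure roughly by colour, then look closer with the wrist camera.

Run:
```python
from h import *
c=cap('top');im=c['image'].astype(int);hsv=cv2.cvtColor(c['image'],cv2.COLOR_RGB2HSV)
w=cap('wrist','w0.png');R=cv2.Rodrigues(np.array(w['rvec'],float))[0];s=env.state()
T=np.array(s['orientation']);print('cam in tool',T.T@(-R.T@np.array(w['tvec']).ravel()-s['tcp_pos']),(T.T@R.T).round(2).tolist(),w['fx'])
def m(lo,hi,box,z,n):
    k=cv2.inRange(hsv,lo,hi);q=np.zeros_like(k);x0,y0,x1,y1=box;q[y0:y1,x0:x1]=k[y0:y1,x0:x1]
    p=np.argwhere(q)[:,::-1].astype(np.float32);r=cv2.minAreaRect(p)
    print(n,len(p),r,ray(c,*p.mean(0),z).round(4))
    bp=np.array([ray(c,u,v,z)[:2] for u,v in cv2.boxPoints(r)]);print(bp.round(3).tolist())
m((100,120,60),(130,255,255),(290,190,335,240),.05,'module')
m((22,120,100),(35,255,255),(150,190,185,225),.125,'plunger')
m((0,150,100),(10,255,255),(225,185,245,205),.096,'knob')
m((0,0,190),(180,40,255),(268,165,332,240),.014,'tray')
m((0,0,190),(180,40,255),(155,182,225,235),.012,'plate')
```

```text
cam in tool [ 0.07981719  0.00071449 -0.12577288] [[-0.0, -0.95, -0.31], [1.0, -0.0, 0.0], [-0.0, -0.31, 0.95]] 277.0619576067434
module 83 ((310.0, 212.49998474121094), (16.233436584472656, 11.816173553466797), 83.6598129272461) [ 0.4864 -0.2041  0.05  ]
[[0.514, -0.183], [0.518, -0.226], [0.46, -0.231], [0.455, -0.188]]
plunger 165 ((164.5, 207.5), (13.0, 13.0), 90.0) [0.5099 0.3042 0.125 ]
[[0.532, 0.326], [0.532, 0.282], [0.487, 0.282], [0.487, 0.326]]
knob 21 ((236.0, 196.0), (4.0, 4.0), 90.0) [0.5476 0.059  0.096 ]
[[0.555, 0.066], [0.555, 0.052], [0.54, 0.052], [0.541, 0.066]]
tray 1894 ((301.57989501953125, 203.09173583984375), (57.07693099975586, 37.76923751831055), 67.38013458251953) [ 0.5235 -0.1794  0.014 ]
[[0.594, -0.076], [0.647, -0.207], [0.45, -0.285], [0.398, -0.155]]
plate 2060 ((192.0, 207.5), (41.0, 64.0), 90.0) [0.5078 0.2228 0.012 ]
[[0.587, 0.342], [0.585, 0.106], [0.433, 0.107], [0.436, 0.342]]
```

Call:
{"api": "move_arm", "payload": {"plan": "0.1 -0.05 0.02 0 1;0.2 -0.1 0.04 0 1;0.3 -0.15 0.06 0 1;0.389 -0.193 0.07 0 1;0.389 -0.193 0.07 0 1;0.389 -0.193 0.07 0 1;0.389 -0.193 0.07 0 1;0.389 -0.193 0.07 0 1;0.389 -0.193 0.07 0 1;0.389 -0.193 0.07 0 1;0.389 -0.193 0.07 0 1;0.389 -0.193 0.07 0 1;0.389 -0.193 0.07 0 1;0.389 -0.193 0.07 0 1"}}

```text
clock: 1.6
tcp_pos: [0.486, -0.2061, 0.1787]
orientation: [[0.942, 0.335, 0.001], [0.335, -0.942, -0.001], [0.0, 0.001, -1.0]]
ft_force: [0.6, -0.2, -0.2]
grip_width: 0.0853
grip_force: 0.0
```

Run:
```python
from h import *
c=cap('wrist','w1.png');hsv=cv2.cvtColor(c['image'],cv2.COLOR_RGB2HSV)
k=cv2.inRange(hsv,(100,120,40),(130,255,255));cs=max(cv2.findContours(k,0,2)[0],key=cv2.contourArea)
print(cv2.minAreaRect(cs),cv2.boundingRect(cs))
print(env.state()['tcp_pos'],env.state()['clock'])
```

```text
((260.39886474609375, 187.43820190429688), (45.1967658996582, 74.42849731445312), 12.994616508483887) (231, 147, 59, 81)
[ 0.48605671 -0.20602911  0.17865371] 1.65
```

View pics/w1.png

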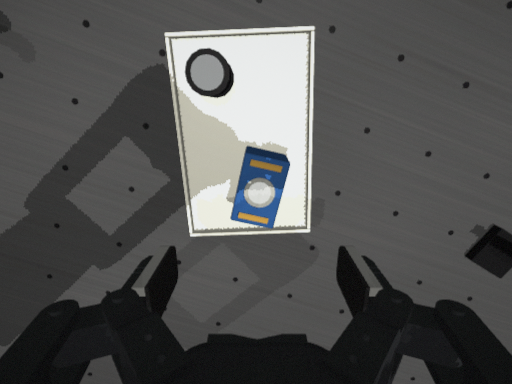

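The wrist view shows the module at (260,190), long axis tilted about 13° in the image, with its window at (259,192), brass strips at (266,166) and (253,218), and the lens tube clear at (208,72). I'll take the axis from the strips.

Run:
```python
from h import *
c=cap('wrist');hsv=cv2.cvtColor(c['image'],cv2.COLOR_RGB2HSV)
k=cv2.inRange(hsv,(8,100,80),(28,255,255));k[:140]=0;k[235:]=0;k[:,:225]=0;k[:,295:]=0
n,l,st,ce=cv2.connectedComponentsWithStats(k);o=[i for i in range(1,n) if st[i,4]>20]
P=[]
for i in o:P.append(ray(c,*ce[i],.05));print(st[i],ce[i],P[-1])
v=cv2.inRange(hsv,(100,100,90),(130,255,255));v[235:]=0
cs=max(cv2.findContours(v,0,2)[0],key=cv2.contourArea);r=cv2.minAreaRect(cs)
B=np.array([ray(c,a,b,.05)for a,b in cv2.boxPoints(r)]);print(B.mean(0),np.linalg.norm(B-np.roll(B,1,0),axis=1))
d=P[0]-P[1];print('mid',(P[0]+P[1])/2,'d',np.linalg.norm(d))
s=env.state();T=np.array(s['orientation'])
dt=T.T@d;print('tool-frame dir',dt,np.degrees(np.arctan2(dt[1],dt[0])),'shift',T.T@((P[0]+P[1])/2-s['tcp_pos']),T.T@(B.mean(0)-s['tcp_pos']))
e=B-np.roll(B,1,0)
for x in e[:2]: y=T.T@x;print(np.degrees(np.arctan2(y[1],y[0])))
```

```text
[250 160  32  12 185] [265.53513514 165.54054054] [ 0.51228956 -0.20641455  0.05      ]
[239 213  29  11 152] [252.73684211 217.625     ] [ 0.45852101 -0.21254032  0.05      ]
[ 0.48615502 -0.21002829  0.05      ] [0.04569442 0.06859827 0.04223064 0.06951367]
mid [ 0.48540528 -0.20947743  0.05      ] d 0.054116375419958306
tool-frame dir [5.27073355e-02 1.22685982e-02 1.92439719e-05] 13.103317328957566 shift [-0.00192739  0.00309028  0.12860223] [-0.00140592  0.00386074  0.12860276]
-75.96779767159957
13.531371308504761
```

Call:
{"api": "move_arm", "payload": {"plan": "-0.0017 0.0034 0.03 7 1;-0.0017 0.0034 0.06 13.3 1;-0.0017 0.0034 0.09 13.3 1;-0.0017 0.0034 0.11 13.3 1;-0.0017 0.0034 0.125 13.3 1;-0.0017 0.0034 0.130 13.3 1;-0.0017 0.0034 0.130 13.3 1;-0.0017 0.0034 0.130 13.3 0.3;-0.0017 0.0034 0.130 13.3 0.3;-0.0017 0.0034 0.130 13.3 0.3;-0.0017 0.0034 0.130 13.3 0.3;-0.0017 0.0034 0.130 13.3 0.3;-0.0017 0.0034 0.130 13.3 0.3;-0.0017 0.0034 0.130 13.3 0.3;-0.0017 0.0034 0.130 13.3 0.3;-0.0017 0.0034 0.130 13.3 0.3", "newtons": 40}}

```text
clock: 3.3
tcp_pos: [0.4869, -0.2092, 0.0497]
orientation: [[0.994, 0.111, 0.002], [0.111, -0.994, -0.001], [0.002, 0.001, -1.0]]
ft_force: [-0.8, 0.3, 6.3]
grip_width: 0.0428
grip_force: 43.7
```

Call:
{"api": "move_arm", "payload": {"plan": "0 0 -0.02 0 0.3;0 0 -0.06 0 0.3;0 0 -0.1 0 0.3;0 -0.04 -0.14 0 0.3;0 -0.08 -0.18 3 0.3;0 -0.13 -0.2 6.4 0.3;0 -0.18 -0.2 6.4 0.3;0 -0.23 -0.2 6.4 0.3;0 -0.28 -0.2 6.4 0.3;0 -0.33 -0.2 6.4 0.3;0 -0.37 -0.2 6.4 0.3;0 -0.4 -0.2 6.4 0.3;0 -0.412 -0.2 6.4 0.3;0 -0.412 -0.2 6.4 0.3;0 -0.412 -0.2 6.4 0.3;0 -0.412 -0.2 6.4 0.3"}}

```text
clock: 4.9
tcp_pos: [0.4404, 0.1992, 0.248]
orientation: [[1.0, -0.002, -0.001], [-0.002, -1.0, -0.001], [-0.001, 0.001, -1.0]]
ft_force: [0.8, -1.5, -2.3]
grip_width: 0.0427
grip_force: 42.9
```

Run:
```python
from h import *
c=cap('wrist','w2.png');im=c['image'];cv2.imwrite('pics/w2b.png',cv2.resize(im[:,:,::-1],(800,600),interpolation=cv2.INTER_CUBIC));print(env.state()['tcp_pos'])
```

```text
[0.44054358 0.19918092 0.24811229]
```

View pics/w2b.png

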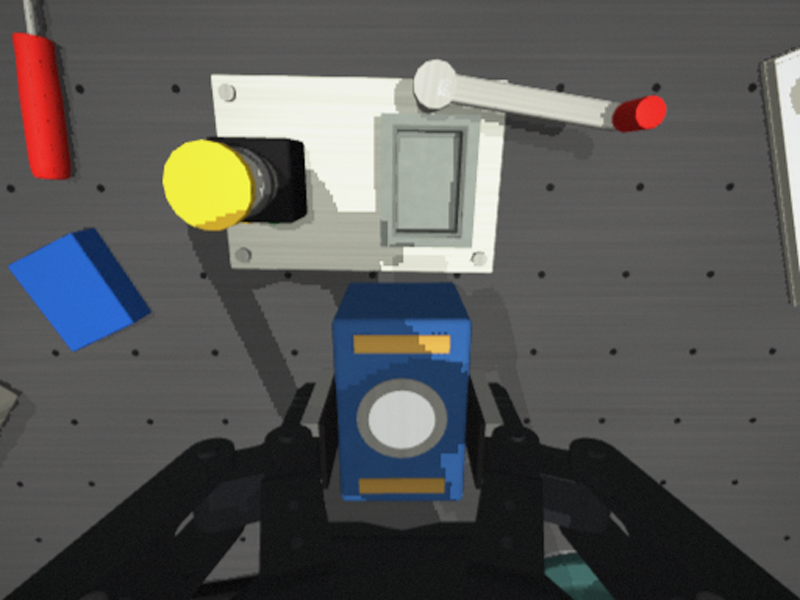

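The held module sits square between the fingers (window at 402,418). The pocket is at about (430,182), the lever is open with the knob at (645,112), and the plunger head is at (208,185). I'll enlarge the mount to pick edges.

Run:
```python
from h import *
im=cv2.imread('pics/w2.png')[40:180,130:330];cv2.imwrite('pics/w2c.png',cv2.resize(im,None,fx=4,fy=4,interpolation=cv2.INTER_CUBIC))
g=cv2.cvtColor(cv2.imread('pics/w2.png'),6)
for r in (100,115,130):print(r,g[r,235:310].tolist())
for x in (265,275,285):print(x,g[65:170,x].tolist())
```

```text
100 [242, 242, 242, 241, 201, 175, 174, 174, 171, 170, 169, 168, 169, 170, 171, 172, 147, 136, 122, 143, 168, 173, 174, 173, 173, 174, 174, 173, 175, 173, 173, 175, 173, 175, 178, 179, 179, 176, 174, 175, 175, 178, 174, 177, 177, 175, 175, 175, 175, 176, 174, 172, 173, 172, 172, 131, 113, 115, 74, 55, 95, 121, 128, 152, 170, 174, 174, 174, 172, 173, 172, 233, 241, 241, 241]
115 [242, 243, 243, 242, 201, 176, 175, 174, 175, 171, 170, 171, 170, 169, 168, 171, 148, 138, 124, 141, 165, 171, 170, 171, 171, 172, 172, 171, 172, 174, 174, 173, 174, 174, 174, 175, 173, 173, 175, 175, 174, 172, 173, 173, 174, 173, 174, 173, 173, 175, 177, 176, 177, 177, 175, 132, 114, 85, 60, 88, 117, 127, 146, 167, 171, 171, 173, 174, 175, 175, 233, 243, 243, 243, 243]
130 [243, 242, 243, 243, 243, 200, 172, 173, 171, 169, 169, 172, 171, 171, 172, 167, 140, 137, 127, 143, 167, 171, 170, 170, 171, 173, 173, 171, 171, 172, 173, 173, 173, 173, 173, 174, 175, 174, 174, 174, 175, 175, 175, 175, 175, 176, 176, 175, 176, 174, 173, 173, 131, 112, 113, 111, 86, 63, 72, 124, 129, 142, 169, 174, 174, 173, 174, 173, 175,
[... 908 characters left out ...]
 176, 176, 175, 175, 174, 173, 174, 173, 173, 173, 173, 127, 72, 68, 122, 146, 146, 161, 168, 167, 168, 167, 168, 227, 241, 242, 243, 242, 232, 224, 226, 225, 224, 225, 223]
285 [219, 213, 152, 114, 133, 138, 138, 139, 146, 150, 150, 161, 169, 172, 171, 151, 133, 131, 100, 71, 126, 153, 151, 164, 173, 174, 176, 175, 176, 175, 177, 177, 175, 174, 174, 174, 173, 173, 173, 175, 177, 177, 176, 176, 177, 176, 176, 176, 177, 174, 177, 177, 176, 174, 176, 176, 176, 177, 176, 175, 176, 175, 176, 174, 174, 173, 173, 176, 173, 174, 174, 174, 175, 174, 173, 173, 173, 173, 173, 174, 175, 134, 78, 71, 124, 144, 138, 157, 170, 170, 169, 169, 170, 215, 237, 242, 243, 242, 241, 239, 239, 239, 231, 225, 224]
```

View pics/w2c.png

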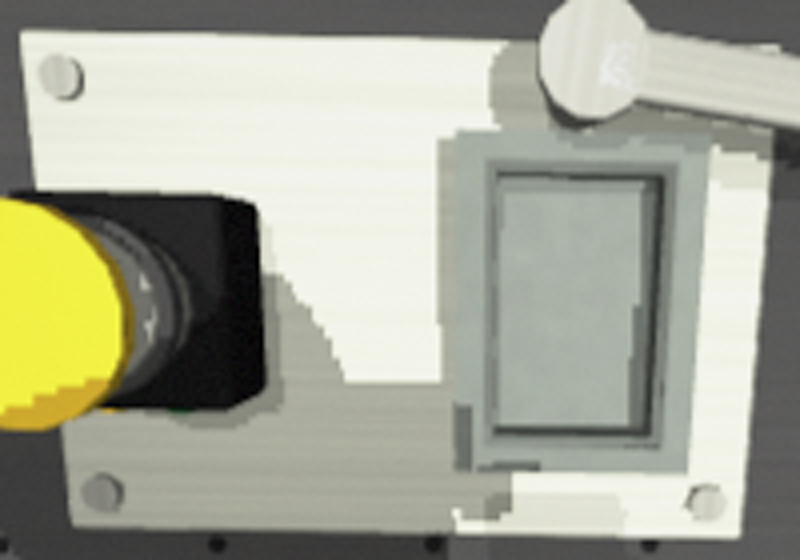

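The enlarged view shows the bevelled pocket opening, in full-image pixels at about x 250.7–297, y 79.7–152. The block's top spans x 244–305, y 72.7–157.5.

Run:
```python
from h import *
c=cap('wrist');hsv=cv2.cvtColor(c['image'],cv2.COLOR_RGB2HSV);s=env.state()
f=lambda u,v,z:ray(c,u,v,z)
L=[f(250.7,r,.046) for r in(100,115,130)];R=[f(x,r,.046) for x,r in((297.8,100),(297,115),(296.1,130))]
U=[f(x,79.7,.046) for x in(265,275,285)];D=[f(x,152,.046) for x in(265,275,285)]
for n,a in zip('LRUD',(L,R,U,D)):print(n,np.round(a,4).tolist())
print('block R,D,L,U',f(305,115,.046),f(275,157.7,.046),f(244,115,.046),f(275,72.7,.046))
cy=(np.mean(L,0)[1]+np.mean(R,0)[1])/2;cx=(np.mean(U,0)[0]+np.mean(D,0)[0])/2;print('pocket',cx,cy)
# plate corners (crop px) at z .012
for n,p in dict(tl=(20,32),bl=(72,525),br=(742,538)).items():print(n,f(130+p[0]/4,40+p[1]/4,.012))
# plate screws
for p in((61,76),(102,492),(705,500)):print('screw',f(130+p[0]/4,40+p[1]/4,.015))
k=cv2.inRange(hsv,(22,120,100),(35,255,255));k[180:]=0
q=max(cv2.findContours(k,0,2)[0],key=cv2.contourArea);e=cv2.fitEllipse(q);print('yellow',e)
for z in(.12,.128,.135):print(z,f(*e[0],z),'diam',f(e[0][0]-e[1][0]/2,e[0][1],z)-f(e[0][0]+e[1][0]/2,e[0][1],z))
# module held
P=[f(402/1.5625,418/1.5625,s['tcp_pos'][2]+z) for z in(0.001,0.005)];print('win',P,s['tcp_pos'])
k=cv2.inRange(hsv,(8,100,70),(28,255,255));k[:200]=0
n,l,st,ce=cv2.connectedComponentsWithStats(k)
W=[f(*ce[i],s['tcp_pos'][2]+.001) for i in range(1,n) if st[i,4]>30];print('strips',W)
```

```text
L [[0.5243, 0.2047, 0.046], [0.5081, 0.2049, 0.046], [0.4913, 0.2051, 0.046]]
R [[0.5241, 0.1519, 0.046], [0.5079, 0.1521, 0.046], [0.4912, 0.1525, 0.046]]
U [[0.5453, 0.1888, 0.046], [0.5453, 0.1778, 0.046], [0.5452, 0.1669, 0.046]]
D [[0.4657, 0.1883, 0.046], [0.4657, 0.1765, 0.046], [0.4657, 0.1646, 0.046]]
block R,D,L,U [0.5078614  0.14299746 0.046     ] [0.45887567 0.17635371 0.046     ] [0.50809529 0.21252193 0.046     ] [0.55235211 0.17795701 0.046     ]
pocket 0.5054902809016673 0.17852451051446877
tl [0.58280804 0.34039704 0.012     ]
bl [0.4347976  0.34368529 0.012     ]
br [0.42949163 0.119216   0.012     ]
screw [0.570655   0.32880128 0.015     ]
screw [0.44657903 0.33124002 0.015     ]
screw [0.44317942 0.13288124 0.015     ]
yellow ((133.3246612548828, 118.18148040771484), (54.69094467163086, 61.38288116455078), 130.32296752929688)
0.12 [0.50853883 0.30733016 0.12      ] diam [0.00016354 0.04835969 0.        ]
0.128 [0.50891902 0.30390261 0.128     ] diam [ 1.58393703e-04  4.68367181e-02 -2.77555756e-17]
0.135 [0.50925169 0.3009035  0.135     ] diam [0.00015389 0.04550412 0.        ]
win [array([0.43964596, 0.19827987, 0.24920885]), array([0.44224061, 0.19828672, 0.25320885])] [0.44054863 0.19928738 0.24820885]
strips [array([0.46642542, 0.19841072, 0.24920885]), array([0.41261407, 0.19853586, 0.24920885])]
```

Sizes check out: the opening measures 79.6 × 52.8 mm (expected 79 × 53) and the mount yaw is about −1°. Moving above the pocket and partly down.

Call:
{"api": "move_arm", "payload": {"plan": "0.03 0.01 0 0.9 0.3;0.066 0.0197 0.03 0.9 0.3;0.066 0.0197 0.07 0.9 0.3;0.066 0.0197 0.11 0.9 0.3;0.066 0.0197 0.14 0.9 0.3;0.066 0.0197 0.15 0.9 0.3;0.066 0.0197 0.155 0.9 0.3;0.066 0.0197 0.155 0.9 0.3;0.066 0.0197 0.155 0.9 0.3"}}

```text
clock: 5.9
tcp_pos: [0.5077, 0.1812, 0.0957]
orientation: [[1.0, -0.016, 0.004], [-0.016, -1.0, 0.001], [0.004, -0.001, -1.0]]
ft_force: [0.7, 0.2, -2.5]
grip_width: 0.0432
grip_force: 42.8
```

Call:
{"api": "move_arm", "payload": {"plan": "0 0 0 0 0.3;0 0 0 0 0.3;0 0 0 0 0.3"}}

```text
clock: 6.2
tcp_pos: [0.5066, 0.1811, 0.0941]
orientation: [[1.0, -0.016, 0.002], [-0.016, -1.0, 0.0], [0.002, -0.0, -1.0]]
ft_force: [-0.3, 0.4, -2.1]
grip_width: 0.043
grip_force: 42.8
```

Call:
{"api": "move_arm", "payload": {"plan": "0 0.0017 0 0 0.3;0 0.0017 0 0 0.3;0 0.0017 0.005 0 0.3;0 0.0017 0.01 0 0.3;0 0.0017 0.013 0 0.3;0 0.0017 0.016 0 0.3;0 0.0017 0.019 0 0.3;0 0.0017 0.022 0 0.3;0 0.0017 0.025 0 0.3;0 0.0017 0.025 0 0.3;0 0.0017 0.025 0 0.3"}}

```text
clock: 7.3
tcp_pos: [0.5062, 0.1792, 0.0683]
orientation: [[1.0, -0.016, -0.0], [-0.016, -1.0, -0.0], [-0.0, 0.0, -1.0]]
ft_force: [0.8, -0.3, -2.7]
grip_width: 0.0432
grip_force: 42.9
```

Call:
{"api": "move_arm", "payload": {"plan": "0 0 0.001 0 0.3;0 0 0.002 0 0.3;0 0 0.002 0 0.3;0 0 0.002 0 0.8;0 0 0.002 0 0.8;0 0 0.002 0 0.8;0 0 0.002 0 0.8;0 0 0.002 0 0.8;0 0 -0.02 0 0.8;0 0 -0.05 0 0.8;-0.02 0 -0.09 0 0.8;-0.05 0 -0.13 0 0.8;-0.07 0 -0.17 0 0.8;-0.07 0 -0.17 0 0.8;-0.07 0 -0.17 0 0.8;-0.07 0 -0.17 0 0.8;-0.07 0 -0.17 0 0.8"}}

```text
clock: 9.0
tcp_pos: [0.4358, 0.1801, 0.2361]
orientation: [[1.0, -0.016, -0.004], [-0.016, -1.0, -0.001], [-0.004, 0.001, -1.0]]
ft_force: [0.1, 0.1, -0.7]
grip_width: 0.0685
grip_force: 0.0
```

Run:
```python
from h import *
c=cap('wrist','w3.png');cv2.imwrite('pics/w3b.png',cv2.resize(c['image'][:220,:,::-1],None,fx=1.5,fy=1.5,interpolation=2))
hsv=cv2.cvtColor(c['image'],cv2.COLOR_RGB2HSV);s=env.state();print(s['tcp_pos'])
k=cv2.inRange(hsv,(8,100,70),(28,255,255));k[220:]=0
n,l,st,ce=cv2.connectedComponentsWithStats(k)
for i in range(1,n):
  if st[i,4]>30:print(st[i],ce[i],ray(c,*ce[i],.068))
k=cv2.inRange(hsv,(22,120,100),(35,255,255));k[220:]=0
q=max(cv2.findContours(k,0,2)[0],key=cv2.contourArea);e=cv2.fitEllipse(q);print('yellow',e)
k=cv2.inRange(hsv,(0,150,60),(8,255,255))|cv2.inRange(hsv,(172,150,60),(180,255,255));k[220:]=0;k[:,:300]=0
q=max(cv2.findContours(k,0,2)[0],key=cv2.contourArea);print('knob',cv2.boundingRect(q))
```

```text
[0.43586012 0.18008289 0.23621556]
[241  82  30   7 181] [255.4640884   85.44751381] [0.5321444  0.17870907 0.068     ]
[ 96  84  40  62 318] [124.70754717 113.05660377] [0.50818517 0.31220606 0.068     ]
[242 138  29   6 170] [256.  140.5] [0.47824841 0.17913561 0.068     ]
yellow ((101.59391021728516, 114.56897735595703), (57.27904510498047, 67.13392639160156), 127.43207550048828)
knob (377, 50, 34, 26)
```

View pics/w3b.png

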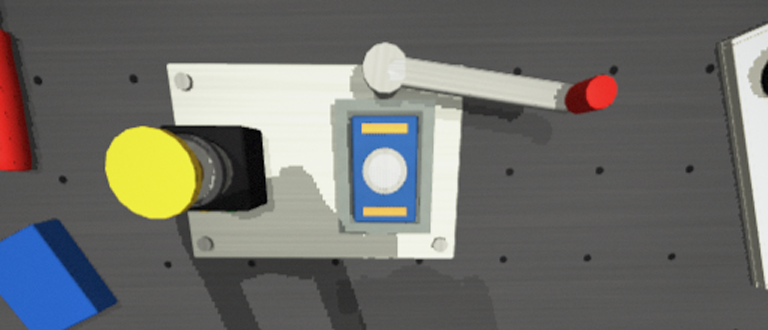

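The module is seated centrally at (.505,.179), strip spacing correct for z .068. The lever is still open with the knob at about (598,92) in the 1.5× view. Now the knob and plunger positions.

Run:
```python
from h import *
c=cap('wrist');print(ray(c,599/1.5,91/1.5,.111),'knob top')
for e in (101.6,114.6),:
  for z in(.118,.122,.126,.13,.134):print(z,ray(c,*e,z))
t=cap('top');print(ray(t,236,196,.1),env.state()['tcp_pos'])
```

```text
[0.54694208 0.05984913 0.111     ] knob top
0.118 [0.50872073 0.3092128  0.118     ]
0.122 [0.50884626 0.30706614 0.122     ]
0.126 [0.5089718  0.30491949 0.126     ]
0.13 [0.50909733 0.30277284 0.13      ]
0.134 [0.50922286 0.30062618 0.134     ]
[0.54744181 0.05882671 0.1       ] [0.43604229 0.18014657 0.23675537]
```

Call:
{"api": "move_arm", "payload": {"plan": "0.03 0.03 0 0 0.8;0.06 0.06 0.01 0 0.8;0.09 0.09 0.03 0 0.8;0.113 0.118 0.06 0 0.8;0.113 0.118 0.09 0 0.8;0.113 0.118 0.115 0 0.8;0.113 0.118 0.128 0 0.8;0.113 0.118 0.132 0 0.8;0.113 0.118 0.132 0 0.8;0.113 0.118 0.132 0 0.8;0.113 0.118 0.132 0 0;0.113 0.118 0.132 0 0;0.113 0.118 0.132 0 0;0.113 0.118 0.132 0 0;0.113 0.118 0.132 0 0;0.113 0.118 0.132 0 0;0.113 0.118 0.132 0 0;0.113 0.118 0.132 0 0", "newtons": 20}}

```text
clock: 10.95
tcp_pos: [0.5475, 0.0597, 0.107]
orientation: [[1.0, -0.016, 0.001], [-0.016, -1.0, -0.002], [0.001, 0.002, -1.0]]
ft_force: [-2.2, -4.9, 4.7]
grip_width: 0.0171
grip_force: 22.5
```

Call:
{"api": "move_arm", "payload": {"plan": "-0.012 -0.002 0 0 0;-0.0235 -0.0051 0 0 0;-0.033 -0.009 0 0 0;-0.0424 -0.0136 0 0 0;-0.051 -0.019 0 0 0;-0.0597 -0.0254 0 0 0;-0.067 -0.032 0 0 0;-0.0747 -0.0398 0 0 0;-0.081 -0.048 0 0 0;-0.0869 -0.0567 0 0 0;-0.092 -0.066 0 0 0;-0.096 -0.0754 0 0 0;-0.099 -0.085 0 0 0;-0.1018 -0.0954 0 0 0;-0.103 -0.106 0 0 0;-0.1039 -0.1162 0 0 0;-0.1039 -0.1193 0 0 0;-0.1039 -0.1203 0 0 0;-0.1039 -0.1203 0 0 0;-0.1039 -0.1203 0 0 0"}}

```text
clock: 12.95
tcp_pos: [0.4447, 0.1808, 0.1063]
orientation: [[1.0, -0.016, -0.002], [-0.016, -1.0, -0.005], [-0.002, 0.005, -1.0]]
ft_force: [-4.9, -9.2, 6.8]
grip_width: 0.017
grip_force: 23.3
```

Call:
{"api": "move_arm", "payload": {"plan": "0 0.002 0 0 0.6;0 0.002 0 0 0.6;0 0.002 0 0 0.6;0 0.002 0 0 0.6;0 0.002 0 0 0.6;0 0 -0.03 0 0.6;0 0 -0.07 0 0.6;0 0 -0.11 0 0.6;0 0 -0.13 0 0;0 0 -0.13 0 0;0 0 -0.13 0 0;0 0 -0.13 0 0;0 0 -0.13 0 0;0 0 -0.13 0 0"}}

```text
clock: 14.35
tcp_pos: [0.4448, 0.1824, 0.2347]
orientation: [[1.0, -0.016, -0.003], [-0.016, -1.0, -0.001], [-0.003, 0.001, -1.0]]
ft_force: [-0.6, -0.8, 0.0]
grip_width: 0.0001
grip_force: 0.0
```

Run:
```python
from h import *
c=cap('wrist','w4.png');print(env.state()['tcp_pos'],env.state()['ft_force'],env.state()['grip_width'])
```

```text
[0.44490661 0.18239228 0.23506431] [-0.25648737  0.42893651 -0.48472955] 0.00019315927359220945
```

View pics/w4.png

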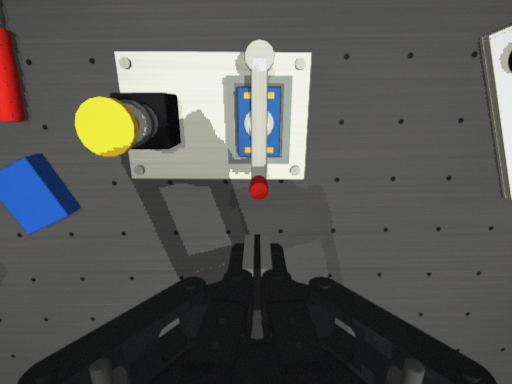

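The lever lies straight across the module (pivot at 260,57, knob at 259,188), so it is shut. The fingers are closed; moving above the plunger.

Call:
{"api": "move_arm", "payload": {"plan": "0.02 -0.04 0 0 0;0.04 -0.08 0 0 0;0.061 -0.122 0.02 0 0;0.061 -0.122 0.045 0 0;0.061 -0.122 0.065 0 0;0.061 -0.122 0.075 0 0;0.061 -0.122 0.075 0 0;0.061 -0.122 0.075 0 0;0.061 -0.122 0.075 0 0;0.061 -0.122 0.075 0 0"}}

```text
clock: 15.4
tcp_pos: [0.5089, 0.3036, 0.1631]
orientation: [[1.0, -0.016, 0.003], [-0.016, -1.0, 0.001], [0.003, -0.001, -1.0]]
ft_force: [-0.8, -0.1, 0.2]
grip_width: -0.0005
grip_force: 0.0
```

Call:
{"api": "move_arm", "payload": {"plan": "0 0 0.004 0 0;0 0 0.008 0 0;0 0 0.011 0 0;0 0 0.011 0 0;0 0 0.011 0 0;0 0 0.011 0 0"}}

```text
clock: 16.0
tcp_pos: [0.5083, 0.3036, 0.1503]
orientation: [[1.0, -0.016, 0.0], [-0.016, -1.0, -0.0], [0.0, 0.0, -1.0]]
ft_force: [1.0, 0.5, -0.5]
grip_width: 0.0
grip_force: 0.0
```

Call:
{"api": "move_arm", "payload": {"plan": "0 0 0.002 0 0;0 0 0.004 0 0;0 0 0.004 0 0;0 0 0.004 0 0;0 0 0.004 0 0"}}

```text
clock: 16.5
tcp_pos: [0.5085, 0.3036, 0.1467]
orientation: [[1.0, -0.016, 0.001], [-0.016, -1.0, 0.0], [0.001, -0.0, -1.0]]
ft_force: [1.4, 0.8, 0.7]
grip_width: 0.0001
grip_force: 0.7
```

Call:
{"api": "move_arm", "payload": {"plan": "0 0 0.002 0 0;0 0 0.003 0 0;0 0 0.003 0 0;0 0 0.003 0 0;0 0 0.003 0 0"}}

```text
clock: 17.0
tcp_pos: [0.5084, 0.3036, 0.1435]
orientation: [[1.0, -0.016, 0.001], [-0.016, -1.0, 0.0], [0.001, -0.0, -1.0]]
ft_force: [0.7, -0.1, 3.0]
grip_width: 0.0002
grip_force: 1.1
```

Call:
{"api": "move_arm", "payload": {"plan": "0 0 0.002 0 0;0 0 0.004 0 0;0 0 0.006 0 0;0 0 0.008 0 0;0 0 0.009 0 0;0 0 0.009 0 0;0 0 0.009 0 0"}}

```text
clock: 17.7
tcp_pos: [0.5084, 0.3036, 0.1346]
orientation: [[1.0, -0.016, 0.001], [-0.016, -1.0, 0.0], [0.001, -0.0, -1.0]]
ft_force: [1.5, 0.4, 4.5]
grip_width: -0.0003
grip_force: 2.2
```

Call:
{"api": "move_arm", "payload": {"plan": "0 0 0.001 0 0;0 0 0.001 0 0;0 0 0.001 0 0"}}

```text
clock: 18.0
tcp_pos: [0.5085, 0.3036, 0.1344]
orientation: [[1.0, -0.016, 0.001], [-0.016, -1.0, 0.0], [0.001, -0.0, -1.0]]
ft_force: [0.2, -0.3, 7.5]
grip_width: 0.0
grip_force: 3.7
```

Call:
{"api": "move_arm", "payload": {"plan": "0 0 0.001 0 0;0 0 0.001 0 0;0 0 0.001 0 0"}}

```text
clock: 18.3
tcp_pos: [0.5086, 0.3037, 0.1342]
orientation: [[1.0, -0.016, 0.002], [-0.016, -1.0, 0.001], [0.002, -0.001, -1.0]]
ft_force: [-1.4, -0.1, 10.0]
grip_width: -0.0
grip_force: 5.1
```

On the first stop (the position stalls while the force rises). Easing to about 8 N and holding.

Call:
{"api": "move_arm", "payload": {"plan": "0 0 -0.0007 0 0;0 0 -0.0007 0 0;0 0 -0.0007 0 0;0 0 -0.0007 0 0;0 0 -0.0007 0 0;0 0 -0.0007 0 0;0 0 -0.0007 0 0;0 0 -0.0007 0 0;0 0 -0.0007 0 0;0 0 -0.0007 0 0;0 0 -0.0007 0 0;0 0 -0.0007 0 0;0 0 -0.0007 0 0;0 0 -0.0007 0 0;0 0 -0.0007 0 0"}}

```text
clock: 19.8
tcp_pos: [0.5085, 0.3037, 0.1344]
orientation: [[1.0, -0.016, 0.001], [-0.016, -1.0, 0.001], [0.001, -0.001, -1.0]]
ft_force: [-0.3, -0.2, 8.9]
grip_width: 0.0
grip_force: 4.2
```

Call:
{"api": "move_arm", "payload": {"plan": "0 0 0.001 0 0;0 0 0.002 0 0;0 0 0.003 0 0;0 0 0.004 0 0;0 0 0.004 0 0;0 0 0.004 0 0"}}

```text
clock: 20.4
tcp_pos: [0.5086, 0.3037, 0.1317]
orientation: [[1.0, -0.016, 0.002], [-0.016, -1.0, 0.001], [0.002, -0.001, -1.0]]
ft_force: [-2.3, -1.5, 12.8]
grip_width: 0.0003
grip_force: 6.3
```

Call:
{"api": "move_arm", "payload": {"plan": "0 0 0.001 0 0;0 0 0.002 0 0;0 0 0.003 0 0;0 0 0.003 0 0;0 0 0.003 0 0"}}

```text
clock: 20.9
tcp_pos: [0.5086, 0.3037, 0.1295]
orientation: [[1.0, -0.016, 0.003], [-0.016, -1.0, 0.001], [0.003, -0.001, -1.0]]
ft_force: [-2.3, -1.0, 14.9]
grip_width: -0.0001
grip_force: 7.5
```

Call:
{"api": "move_arm", "payload": {"plan": "0 0 0.001 0 0;0 0 0.002 0 0;0 0 0.003 0 0;0 0 0.003 0 0;0 0 0.003 0 0;0 0 0.003 0 0;0 0 0.003 0 0"}}

```text
clock: 21.6
tcp_pos: [0.5088, 0.3038, 0.1281]
orientation: [[1.0, -0.016, 0.004], [-0.016, -1.0, 0.001], [0.004, -0.001, -1.0]]
ft_force: [-5.6, -2.9, 20.8]
grip_width: -0.0002
grip_force: 10.1
```

Second stop reached (6.3 mm beyond the first, 20.8 N). Holding briefly, then rising clear.

Call:
{"api": "move_arm", "payload": {"plan": "0 0 0 0 0;0 0 0 0 0;0 0 0 0 0;0 0 0 0 0;0 0 -0.005 0 0;0 0 -0.015 0 0;0 0 -0.03 0 0;0 0 -0.06 0 0;0 0 -0.09 0 0;-0.03 0.05 -0.11 0 0;-0.06 0.1 -0.11 0 0;-0.06 0.1 -0.11 0 0;-0.06 0.1 -0.11 0 0;-0.06 0.1 -0.11 0 0;-0.06 0.1 -0.11 0 0"}}

```text
clock: 23.1
tcp_pos: [0.4467, 0.205, 0.2322]
orientation: [[1.0, -0.015, -0.002], [-0.015, -1.0, -0.0], [-0.002, 0.0, -1.0]]
ft_force: [-0.3, 0.4, -0.6]
grip_width: 0.0001
grip_force: 0.0
```

Run:
```python
from h import *
c=cap('wrist','w5.png')
```

```text
(no output)
```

View pics/w5.png

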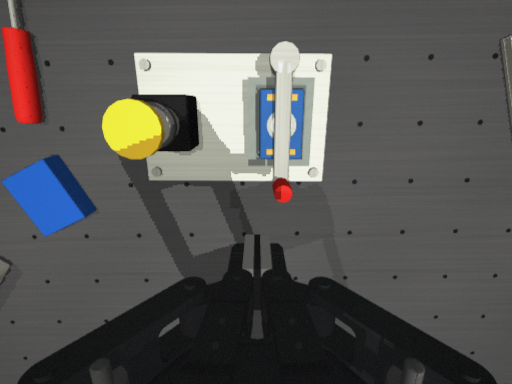

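The lever is shut over the module (knob at 283,190), the plunger is back up at (132,128), and the arm touches nothing. Handing in.

```bash
python3 -c "
from cell import env
print(env.job_done())"
```

```text
the job is handed in; nothing more can be done
None
```

I handed the job in at about 23 s: the module is seated, the lever is shut over it, and the plunger was held on its first stop, pressed to the second at about 21 N and let spring back up; the hand-in call returned no verdict.

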